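Start the oil bottle filler: power, air, start

ROBOT

A 6-joint arm with a two-finger parallel gripper is mounted at the origin on the work surface. World frame = base frame: x ahead of the robot, y to its left, z up, the work surface at z = 0. Lengths are in m, angles in rad, forces in N, time in s.
With the tool pointing down it reaches from about 0.375 to 0.9 m from the base axis. Payload 3.1 kg.
Tool frame: the origin (TCP) lies midway between the tips of the shut fingers; the grasp point (between the pads) lies 19 mm behind it (manip.pinch_z is the distance from the TCP to the grasp point, in m); z points along the fingers, y is the line along which they close (so a half turn about z gives the same grasp; the last joint's range is limited). The gripper opens to 85 mm and grips with 20 to 120 N. Pads are 22 mm wide; open, the fingers measure 114 mm over their backs; the gripper's body (76 mm by 85 mm) begins 54 mm behind the grasp point. The pads swing forward as they close: fully open they stand 13 mm farther back than shut.
Start: joints at [-1.333, 0.527, 1.433, -0, 1.181, -0.178], TCP at [0.253, -0.571, 0.231] pointing down, gripper open.
Joint ranges: [-3.08, 3.08], [-0.75, 2.2], [0.22, 2.44], [-1.43, 4.57], [0, 2.65], [-2.85, 2.85]. Speed limits (rad/s): [2.79, 2.79, 3.14, 3.14, 3.14, 3.14].

INTERFACE

Orientations are given as a unit quaternion [x, y, z, w].
In Python, from station import manip, viewer, ticket gives the robot as it stands.
- The arm moves only by the shell command python3 -m creep 'ROWS' [FORCE]. ROWS is JSON, a list of rows, each an object with "slide": the shift along the tool's x, y, z in cm, a list of three; "angular": the turn, a rotation vector about the tool's x, y, z in rad, a list of three; "claw": the opening, from -1 (shut) to 1 (fully open). A call has 1 to 10 rows; each row shifts and turns the commanded pose from where the row before left it, along the tool's axes as they then stand; what a row does not reach is not made up. A row lasts 1/12 s, in which the tool goes at most 41.7 mm and 7.16 degrees, less where a joint would pass 70% of its speed; a pose out of reach is approached as far as the arm can. A call with a gripper value outside its range is refused whole. The fingers move at their own pace and stop on an object; FORCE is the grip in N (left out, the last holds). Time passes only in rows, so rows that do not move let the fingers close. It gives the time, the measured TCP pose, the force, the opening and the grip force at its end, in the units of the state.
- manip.sense(): the state, without advancing time (a new reading comes with each control period).
- viewer.snapshot(name): name is "side" or "top"; returns the picture (384x512x3 uint8, blue, green, red); there is no depth.
- viewer.calibration(name): a dict with "fov_y" (degrees; the focal length in pixels is half the picture's height over the tangent of half this angle, whatever the lens; pixels are square), "cx", "cy" (the principal point, pixels), "T" (4x4, takes a point from camera to world coordinates). Camera axes: x right, y up, looking along -z (the intrinsics and any distortion apply to the point x, -y, -z); pixel columns grow to the right and rows downward; lengths in m; the calibration is good to about 2 mm. A picture is of the moment at which its call begins. calibration takes no time and is no camera call.
- ticket.sign_off(): hands the job in; it is judged then, once.
The state is a dict: "t": time; "q": joint angles; "qd": joint speeds; "tau": joint torques, N m; "tcp_pos": TCP position; "tool_rot": TCP orientation; "force": force on the tool from outside, world axes, zero at the start; "ft_torque": the same for the moment, N m; "finger_gap": opening from 0.0 (shut) to 1.0 (fully open); "gripper_force": force on a finger pad.
Only numpy, scipy, OpenCV 4.12 (cv2) and the standard library are available. Lean on these libraries where they do the work, as an engineer would, in place of code of your own. Each camera call takes 0.05 s, during which the arm holds its last target. There are 200 camera calls.

TASK

Start the bottle filler by pressing its controls with the closed fingertips: first press the raised half of the power rocker down until it has tipped fully over, then push the air valve's knob all the way in, and then press the small start button fully down for about half a second and let it come back up. Keep to that order, do not press the wide mushroom-shaped stop button next to start, and leave the bottles, the bowl and the jar standing where they are. Finish with the hand clear of everything.

Things in the scene. Friction and masses are not known exactly. Their poses are not given: they have to be found in the camera images.
- switchbox: Power switch: fixed grey box 90 x 120 x 60 mm (x, y, z), a wide white rocker on top between two black strips (tops 66 mm up). Origin: centre of its underside. The rocker is 40 mm wide (x), 80 mm long (y), a shallow V; its pivot is at the middle of the box, 68 mm up, along the own x axis. At the start the half on the own +y side is raised, the other level.
- rocker_press (a point): Point on the top face of the rocker's raised half, 27 mm from the pivot towards its end: press here, straight down. At the start it is about 78.5 mm above the table; with the rocker fully over it is 68 mm above the table and that half lies level. The point moves with the rocker; its z axis is not the press direction (press straight down).
- rocker (a joint): Rocker angle (rad): 0 off (as at every start), 0.40 fully over = on. It has stiff friction (about 3 N at the press point) and stays where it is left.
- valveblock: Air valve: fixed aluminium block 80 x 80 x 50 mm with a brass collar (its top 58 mm up) on top, brass fittings at two sides (they reach 58 mm from the centre along its own +y and -y), and one black round knob on a steel stem. Origin: centre of its underside, on the table.
- valve_top (a point): Centre of the flat top of the air valve's knob (36 mm in diameter, 18 mm high). 90 mm above the table with the valve fully out, 76 mm with it fully in. Push straight down.
- valve (a joint): How far the valve knob is pushed in (m): 0 fully out, 0.014 fully in; starts between 0 and 0.004. No spring: friction of about 4 N, it stays where it is left.
- station: Start/stop station: fixed grey plastic box 80 x 150 x 55 mm (x, y, z) with two black round buttons on top, both of them springy: start on its own -y side, stop on its own +y side, each 37 mm from the middle (74 mm apart). Origin: centre of its underside, on the table. It may stand turned any way round.
- start_top (a point): Centre of the flat top of the small start button (26 mm in diameter, in a round steel housing of 42 mm whose top is 67 mm above the table). 73 mm above the table when up. Press straight down.
- start (a joint): Start button travel (m): 0 up, 0.006 fully down; springs back. Begins to move at 1.5 N, fully down at 5 N.
- stop_top (a point): Centre of the top of the wide mushroom stop button (44 mm in diameter, on a stalk), 90 mm above the table, 17 mm higher than start. Not to be pressed.
- stop (a joint): Stop button travel (m): 0 up, 0.006 fully down; springs back. Must stay up.
- bottle_a: Loose oil bottle, 52 mm in diameter, 210 mm tall, black cap. Origin: centre of its underside. Bystander, standing to the left (+y) of all the controls.
- bottle_b: Second loose oil bottle, the same. Origin: centre of its underside. Bystander, standing to the right (-y) of all the controls.
- cap_bowl: Loose amber glass bowl, 84 mm across the rim, 50 mm high. Origin: centre of its underside. Bystander, between the robot and the controls.
- jar: Loose small oil jar with a steel lid, 60 mm in diameter, 80 mm high. Origin: centre of its underside. Bystander, between the robot and the controls.

How it is judged:
By the outcome, as a careful person would: the job done as asked, in the order asked, and still so for the second after the job is handed in, with the robot touching nothing.
It also fails if it takes over 45 s, if anything falls off the work surface, if the arm or the gripper's body presses on something with over 40 N, if the wrist force passes 120 N, or if a joint passes its speed limit or range.

## Working session

There is one attempt and no reset: what is moved stays moved. The work goes in short steps, Python scripts to look and compute and a shell command to move; the robot and the scene stay as the last step left them, time stands still between calls to the robot, and variables do not carry over. Pictures are saved under pics/ and viewed, at most 10 in all, crops included, and the job is handed in when it is done.

```bash
mkdir -p pics; python3 - <<'E'
from station import manip, viewer
import cv2
for n in("top","side"):
    cv2.imwrite(f"pics/{n}0.png",cv2.resize(viewer.snapshot(n),None,fx=1.5,fy=1.5,interpolation=cv2.INTER_CUBIC)); c=viewer.calibration(n); print(n,c)
s=manip.sense();print(s['t'],s['tcp_pos'],s['tool_rot'],s['finger_gap'])
E
```

```text
top {'fov_y': 45.03626703853466, 'cx': 256.7264276111799, 'cy': 190.35670266307346, 'T': array([[-0.02028271,  0.9965724 , -0.08020011,  0.40098515],
       [-0.999773  , -0.01969352,  0.00813072, -0.00197491],
       [ 0.00652343,  0.08034682,  0.99674562,  1.5548808 ],
       [ 0.        ,  0.        ,  0.        ,  1.        ]])}
side {'fov_y': 45.689832360498265, 'cx': 263.4812308565291, 'cy': 198.37425672312708, 'T': array([[-0.75864117,  0.40935108, -0.50684837, -0.22518466],
       [-0.6512696 , -0.49756339,  0.572956  ,  0.8321771 ],
       [-0.01764904,  0.76476295,  0.64406998,  1.01869623],
       [ 0.        ,  0.        ,  0.        ,  1.        ]])}
0.1 [ 0.25290406 -0.57084187  0.23042827] [ 9.78360044e-01  2.06907387e-01 -2.86685717e-05 -9.77852565e-04] 1.0002642941176445
```

View pics/top0.png

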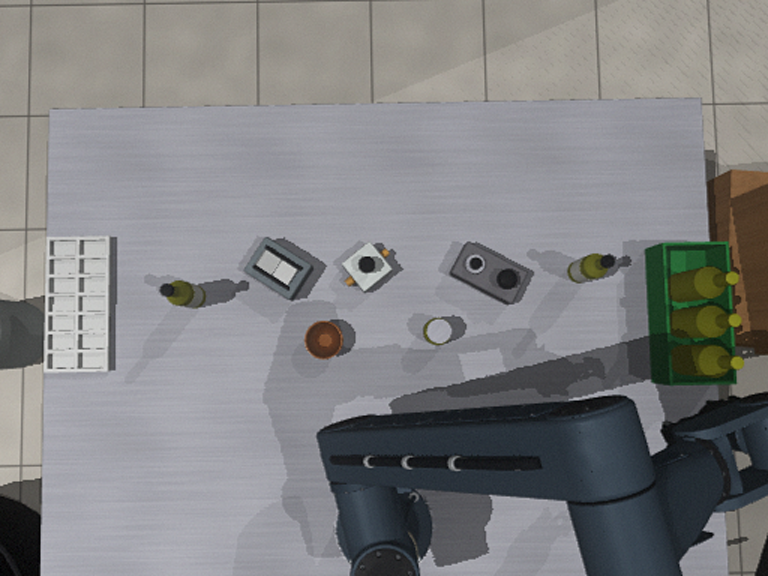

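View pics/side0.png

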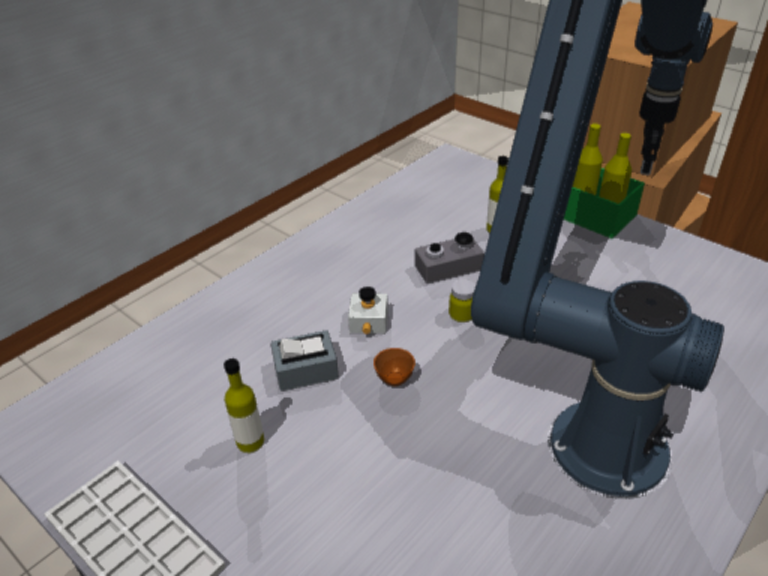

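The top view (1.5x) shows the switchbox at about (281,267), the valve knob at (367,265), start at (475,263) and stop at (507,279). Jar (439,331), bowl (324,341) and the bottles at about (190,295) and (590,268) are the bystanders. I'll enlarge the controls.

```bash
python3 - <<'E'
import cv2
from station import viewer
a=viewer.snapshot("top")[150:210,155:363]; b=viewer.snapshot("side")[145:265,170:330]
cv2.imwrite("pics/ct.png",cv2.resize(a[:, :104],None,fx=7,fy=7,interpolation=cv2.INTER_CUBIC))
cv2.imwrite("pics/ct2.png",cv2.resize(a[:, 70:],None,fx=5,fy=5,interpolation=cv2.INTER_CUBIC))
cv2.imwrite("pics/cs.png",cv2.resize(b,None,fx=5,fy=5,interpolation=cv2.INTER_CUBIC))
E
```

```text
(no output)
```

View pics/ct.png

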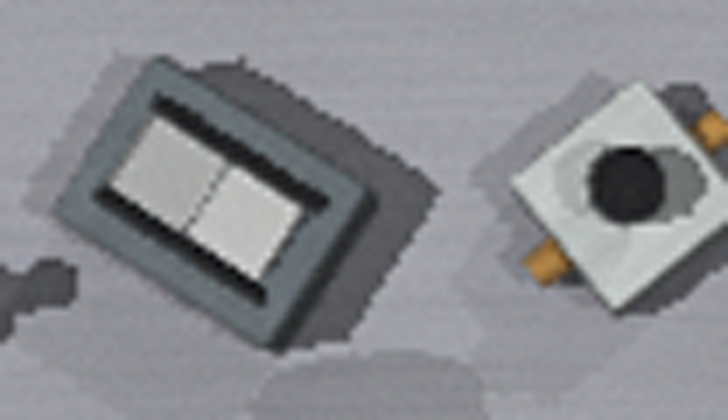

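View pics/ct2.png

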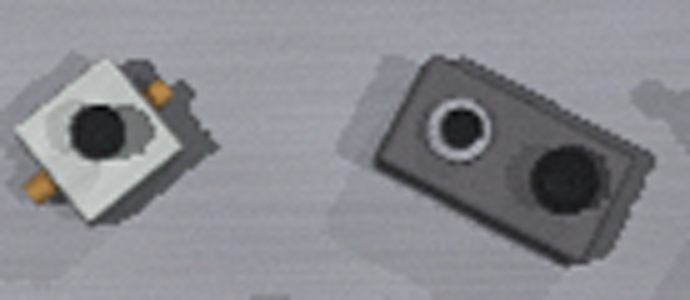

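View pics/cs.png

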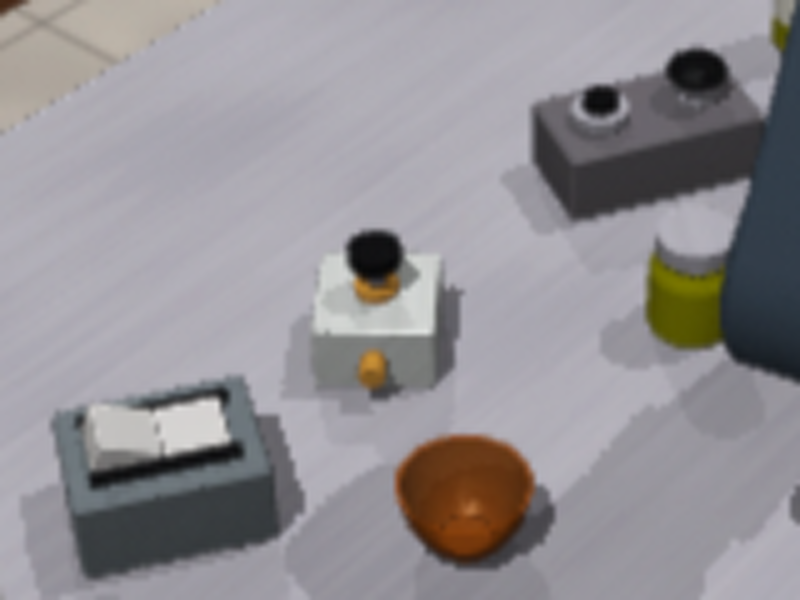

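The crops show the rocker's raised half is the one toward bottle_a (left in both views). The knob is at ct (628,184) and side (375,246), start at ct2 (463,127) and side (600,97), stop at ct2 (566,180). Next I'll triangulate.

```bash
cat > h.py <<'E'
import numpy as np
from station import viewer
C={n:viewer.calibration(n) for n in("top","side")}
off={'ct':("top",155,150,7),'ct2':("top",225,150,5),'cs':("side",170,145,5),'t0':("top",0,0,1.5),'s0':("side",0,0,1.5)}
def ray(k,p):
    n,u0,v0,f=off[k];c=C[n];u=u0+(p[0]+.5)/f-.5;v=v0+(p[1]+.5)/f-.5
    F=192/np.tan(np.radians(c['fov_y']/2));T=c['T']
    return T[:3,3],T[:3,:3]@np.array([(u-c['cx'])/F,-(v-c['cy'])/F,-1])
def onz(k,p,z):
    o,d=ray(k,p);return o+d*(z-o[2])/d[2]
def tri(a,p,b,q):
    o,d=ray(a,p);o2,e=ray(b,q);A=np.c_[d,-e];s,_,_,_=np.linalg.lstsq(A,o2-o,rcond=None)
    x=o+d*s[0];y=o2+e*s[1];return (x+y)/2,np.linalg.norm(x-y)
E
python3 - <<'E'
from h import *
np.set_printoptions(precision=4,suppress=True)
for n,a,p,q,z in [("knob",'ct',(628,184),(375,246),.088),("start",'ct2',(463,127),(600,97),.073),("stop",'ct2',(566,180),(697,65),.090),
 ("raisedA",'ct',(160,117),(86,405),.083),("raisedB",'ct',(108,188),(93,470),.083),("pivA",'ct',(230,163),(155,403),.068),("pivB",'ct',(184,232),(160,458),.068),("levA",'ct',(304,208),(222,400),.068),("levB",'ct',(262,280),(230,445),.068)]:
    print(n,*tri(a,p,'cs',q),"top",onz(a,p,z)[:2],"side",onz('cs',q,z)[:2])
B=np.array([onz('ct',p,.06)[:2] for p in[(158,57),(375,196),(272,350),(55,212)]]);print("box",B.mean(0),B[1]-B[0],B[3]-B[0])
for n,p,z in[("botA cap",(168,291),.21),("botB cap",(607,261),.21),("jar",(439,331),.08),("bowl",(324,341),.05)]:print(n,onz('t0',p,z))
E
```

```text
knob [0.567  0.0256 0.0889] 0.002629459972234586 top [0.5661 0.0247] side [0.5689 0.0255]
start [ 0.5669 -0.2085  0.0759] 0.003065431541464871 top [ 0.566  -0.2099] side [ 0.5705 -0.2108]
stop [ 0.5303 -0.2722  0.0849] 0.0022393509805589957 top [ 0.5289 -0.272 ] side [ 0.5271 -0.2656]
raisedA [0.6036 0.2399 0.083 ] 0.0052869028566711745 top [0.6016 0.238 ] side [0.6059 0.2414]
raisedB [0.5725 0.2659 0.0683] 0.0037336717553830153 top [0.5695 0.2619] side [0.5618 0.2757]
pivA [0.5815 0.208  0.0749] 0.0016621012627283636 top [0.5817 0.2084] side [0.5881 0.2039]
pivB [0.5519 0.2316 0.065 ] 0.003975427587515999 top [0.5502 0.2298] side [0.5512 0.2346]
levA [0.5603 0.1747 0.066 ] 0.0002392928186580482 top [0.5602 0.1745] side [0.5586 0.176 ]
levB [0.5292 0.1961 0.0632] 0.003920445524324658 top [0.5273 0.1941] side [0.527  0.2004]
box [0.5639 0.2166] [-0.0669 -0.1   ] [-0.0715  0.0481]
botA cap [0.5074 0.4082 0.21  ]
botB cap [ 0.5492 -0.4465  0.21  ]
jar [ 0.4213 -0.1258  0.08  ]
bowl [0.4052 0.1205 0.05  ]
```

The triangulated heights agree with the specs, and so do the sizes: start–stop is 72 mm and rocker length 78 mm. The rocker press point is about (0.579, 0.240). The rocker and station axes both lie at about 58° yaw, so I'll use one tool yaw for all three. I'll close and turn first.

```bash
cat > d.py <<'E'
import sys,numpy as np
from station import manip
from scipy.spatial.transform import Rotation as R
s=manip.sense();r=R.from_quat(s['tool_rot']);g=np.array(list(map(float,sys.argv[1:4])))
x=r.as_matrix()[:,0];y=np.radians(57.5)
Rd=np.array([[np.cos(y),np.sin(y),0],[np.sin(y),-np.cos(y),0],[0,0,-1]]).T
print("t",s['t'],"tcp",s['tcp_pos'].round(4) if hasattr(s['tcp_pos'],'round') else s['tcp_pos'],"F",np.round(s['force'],2),"gap",round(s['finger_gap'],3))
print("slide cm",(r.inv().apply(g-s['tcp_pos'])*100).round(2),"turn",(r.inv()*R.from_matrix(Rd)).as_rotvec().round(3))
E
python3 -m creep '[{"slide":[0,0,-0.4],"angular":[0,0,-0.117],"claw":-1},{"slide":[0,0,-0.4],"angular":[0,0,-0.117],"claw":-1},{"slide":[0,0,-0.4],"angular":[0,0,-0.117],"claw":-1},{"slide":[0,0,-0.4],"angular":[0,0,-0.117],"claw":-1},{"slide":[0,0,-0.4],"angular":[0,0,-0.117],"claw":-1}]' 30
python3 d.py .579 .240 .16
```

```text
t: 0.62
tcp_pos: [0.253, -0.5712, 0.2512]
tool_rot: [0.876, 0.483, 0.0, -0.0]
force: [0.0, 0.2, 0.2]
finger_gap: 0.299
gripper_force: 0.0
t 0.6167 tcp [ 0.253  -0.5712  0.2512] F [0.02 0.2  0.24] gap 0.299
slide cm [ 85.99 -15.74   9.17] turn [-0.001 -0.001  0.004]
```

```bash
python3 -m creep '[{"slide":[1.5,-0.3,0],"angular":[0,0,0],"claw":-1},{"slide":[3.2,-0.6,0],"angular":[0,0,0],"claw":-1},{"slide":[3.2,-0.6,0],"angular":[0,0,0],"claw":-1},{"slide":[3.2,-0.6,0],"angular":[0,0,0],"claw":-1},{"slide":[3.2,-0.6,0],"angular":[0,0,0],"claw":-1},{"slide":[3.2,-0.6,0],"angular":[0,0,0],"claw":-1},{"slide":[3.2,-0.6,0],"angular":[0,0,0],"claw":-1},{"slide":[3.2,-0.6,0],"angular":[0,0,0],"claw":-1},{"slide":[3.2,-0.6,0],"angular":[0,0,0],"claw":-1},{"slide":[3.2,-0.6,0],"angular":[0,0,0],"claw":-1}]'
python3 -m creep '[{"slide":[3.2,-0.6,0],"angular":[0,0,0],"claw":-1},{"slide":[3.2,-0.6,0],"angular":[0,0,0],"claw":-1},{"slide":[3.2,-0.6,0],"angular":[0,0,0],"claw":-1},{"slide":[3.2,-0.6,0],"angular":[0,0,0],"claw":-1},{"slide":[3.2,-0.6,0],"angular":[0,0,0],"claw":-1},{"slide":[3.2,-0.6,0],"angular":[0,0,0],"claw":-1},{"slide":[3.2,-0.6,0],"angular":[0,0,0],"claw":-1},{"slide":[3.2,-0.6,0],"angular":[0,0,0],"claw":-1},{"slide":[3.2,-0.6,0],"angular":[0,0,0],"claw":-1},{"slide":[3.2,-0.6,0],"angular":[0,0,0],"claw":-1}]'
python3 d.py .579 .240 .16
```

```text
t: 1.45
tcp_pos: [0.3685, -0.2839, 0.2513]
tool_rot: [0.877, 0.48, 0.0, -0.0]
force: [1.1, 0.6, -0.6]
finger_gap: 0.004
gripper_force: 0.0
t: 2.28
tcp_pos: [0.4904, 0.0181, 0.2513]
tool_rot: [0.877, 0.48, -0.0, 0.0]
force: [0.9, 0.0, 0.0]
finger_gap: 0.002
gripper_force: 0.0
t 2.2833 tcp [0.4904 0.0181 0.2513] F [0.89 0.03 0.01] gap 0.002
slide cm [23.47 -4.49  9.13] turn [ 0.     0.    -0.002]
```

```bash
python3 -m creep '[{"slide":[3,-0.6,0],"angular":[0,0,0],"claw":-1},{"slide":[3,-0.6,0],"angular":[0,0,0],"claw":-1},{"slide":[3,-0.6,0],"angular":[0,0,0],"claw":-1},{"slide":[3,-0.6,1],"angular":[0,0,0],"claw":-1},{"slide":[3,-0.6,1.5],"angular":[0,0,0],"claw":-1},{"slide":[3,-0.5,1.5],"angular":[0,0,0],"claw":-1},{"slide":[3,-0.5,2],"angular":[0,0,0],"claw":-1},{"slide":[2,-0.4,2],"angular":[0,0,0],"claw":-1},{"slide":[0.4,-0.1,1.5],"angular":[0,0,0],"claw":-1},{"slide":[0,0,1.5],"angular":[0,0,0],"claw":-1}]'
python3 -m creep '[{"slide":[0,0,1.5],"angular":[0,0,0],"claw":-1},{"slide":[0,0,1],"angular":[0,0,0],"claw":-1},{"slide":[0,0,0.5],"angular":[0,0,0],"claw":-1},{"slide":[0,0,0],"angular":[0,0,0],"claw":-1}]'
python3 d.py .579 .240 .0675
python3 - <<'E'
from station import viewer
import cv2
a=viewer.snapshot("side")[180:290,150:270]
b=viewer.snapshot("top")[140:220,145:245]
f=lambda i:cv2.resize(i,(400,int(400*i.shape[0]/i.shape[1])),interpolation=cv2.INTER_CUBIC)
a,b=f(a),f(b);b=cv2.copyMakeBorder(b,0,a.shape[0]-b.shape[0],0,0,0)
cv2.imwrite("pics/r1.png",cv2.hconcat([a,b]))
E
```

```text
t: 3.12
tcp_pos: [0.5784, 0.2398, 0.1398]
tool_rot: [0.877, 0.481, -0.0, -0.0]
force: [0.3, 0.2, 0.3]
finger_gap: -0.004
gripper_force: 0.0
t: 3.45
tcp_pos: [0.5775, 0.2375, 0.1101]
tool_rot: [0.877, 0.48, -0.001, -0.0]
force: [0.4, 0.7, -0.2]
finger_gap: 0.001
gripper_force: 0.0
t 3.45 tcp [0.5775 0.2375 0.1101] F [ 0.4   0.7  -0.25] gap 0.001
slide cm [ 0.3  -0.    4.26] turn [-0.002  0.002 -0.002]
```

View pics/r1.png

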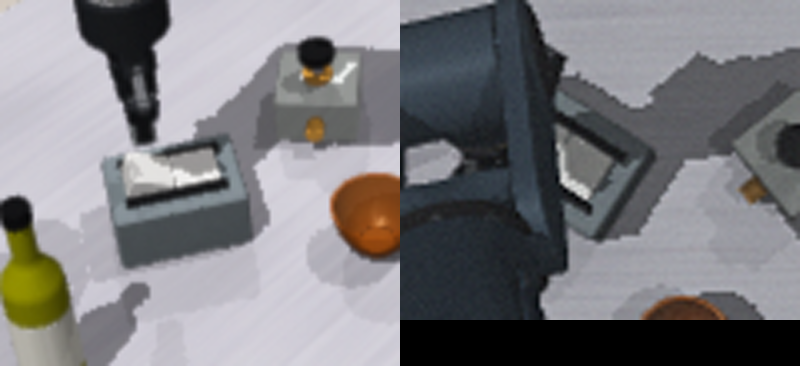

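The fingertip, at (145,138) in the left panel, hangs over the raised left half of the rocker. I'll press it straight down, slowly.

```bash
python3 -m creep '[{"slide":[0.2,0,1],"angular":[0,0,0],"claw":-1},{"slide":[0,0,1],"angular":[0,0,0],"claw":-1},{"slide":[0,0,0.7],"angular":[0,0,0],"claw":-1},{"slide":[0,0,0.4],"angular":[0,0,0],"claw":-1},{"slide":[0,0,0.4],"angular":[0,0,0],"claw":-1},{"slide":[0,0,0.3],"angular":[0,0,0],"claw":-1},{"slide":[0,0,0.2],"angular":[0,0,0],"claw":-1}]'
python3 -m creep '[{"slide":[0,0,0.1],"angular":[0,0,0],"claw":-1},{"slide":[0,0,0.1],"angular":[0,0,0],"claw":-1},{"slide":[0,0,0],"angular":[0,0,0],"claw":-1}]'
python3 d.py .579 .240 .0675
```

```text
t: 4.13
tcp_pos: [0.5799, 0.2399, 0.0714]
tool_rot: [0.877, 0.48, 0.001, -0.0]
force: [0.3, 1.1, 3.1]
finger_gap: -0.001
gripper_force: 1.4
t: 4.38
tcp_pos: [0.5797, 0.2395, 0.0694]
tool_rot: [0.877, 0.48, 0.0, 0.0]
force: [0.6, 0.9, 1.0]
finger_gap: -0.001
gripper_force: 0.8
t 4.3833 tcp [0.5797 0.2395 0.0694] F [0.59 0.88 0.98] gap -0.001
slide cm [ 0.   -0.09  0.19] turn [ 0.001 -0.    -0.002]
```

```bash
for i in 1 2; do python3 -m creep '[{"slide":[0,0,0.1],"angular":[0,0,0],"claw":-1},{"slide":[0,0,0.05],"angular":[0,0,0],"claw":-1},{"slide":[0,0,0],"angular":[0,0,0],"claw":-1}]' | grep -E "tcp|^force"; done
```

```text
tcp_pos: [0.5797, 0.2395, 0.0681]
force: [1.0, 1.2, 4.0]
tcp_pos: [0.5798, 0.2395, 0.068]
force: [-1.6, 0.5, 11.1]
```

It hit the stop at 68 mm, and the force rose to 11 N, so the rocker is fully over. Next I'll lift and move to the valve.

```bash
python3 -m creep '[{"slide":[0,0,-2],"angular":[0,0,0],"claw":-1},{"slide":[0,0,-3],"angular":[0,0,0],"claw":-1},{"slide":[-2.3,1.3,-1],"angular":[0,0,0],"claw":-1},{"slide":[-3,1.7,0],"angular":[0,0,0],"claw":-1},{"slide":[-3,1.7,0],"angular":[0,0,0],"claw":-1},{"slide":[-3,1.7,0],"angular":[0,0,0],"claw":-1},{"slide":[-3,1.7,0],"angular":[0,0,0],"claw":-1},{"slide":[-2.5,1.3,0],"angular":[0,0,0],"claw":-1},{"slide":[-2,1,0],"angular":[0,0,0],"claw":-1},{"slide":[0,0,0],"angular":[0,0,0],"claw":-1}]'
python3 d.py .567 .0252 .075
python3 - <<'E'
from station import viewer
import cv2
a=viewer.snapshot("side")[150:270,165:325]
cv2.imwrite("pics/r2.png",cv2.resize(a,None,fx=4,fy=4,interpolation=cv2.INTER_CUBIC))
E
```

```text
t: 5.72
tcp_pos: [0.5645, 0.0207, 0.1256]
tool_rot: [0.878, 0.478, -0.002, 0.0]
force: [0.8, -0.4, 0.2]
finger_gap: 0.003
gripper_force: 0.0
t 5.7167 tcp [0.5645 0.0207 0.1256] F [ 0.79 -0.39  0.23] gap 0.003
slide cm [ 0.53 -0.02  5.06] turn [-0.002  0.003 -0.006]
```

View pics/r2.png

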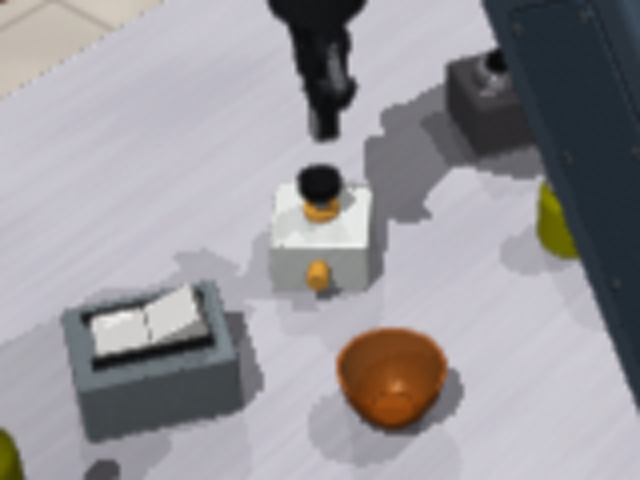

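The rocker has tipped over: its right half, at (180,310), is now the raised one. The fingertip is above the knob at (320,180), so I'll push the valve.

```bash
python3 -m creep '[{"slide":[0.4,0,1.2],"angular":[0,0,0],"claw":-1},{"slide":[0,0,1.2],"angular":[0,0,0],"claw":-1},{"slide":[0,0,0.8],"angular":[0,0,0],"claw":-1},{"slide":[0,0,0.5],"angular":[0,0,0],"claw":-1},{"slide":[0,0,0.4],"angular":[0,0,0],"claw":-1},{"slide":[0,0,0.3],"angular":[0,0,0],"claw":-1},{"slide":[0,0,0.3],"angular":[0,0,0],"claw":-1},{"slide":[0,0,0.2],"angular":[0,0,0],"claw":-1},{"slide":[0,0,0.1],"angular":[0,0,0],"claw":-1},{"slide":[0,0,0],"angular":[0,0,0],"claw":-1}]'
python3 -m creep '[{"slide":[0,0,0.1],"angular":[0,0,0],"claw":-1},{"slide":[0,0,0.05],"angular":[0,0,0],"claw":-1},{"slide":[0,0,0],"angular":[0,0,0],"claw":-1}]'
```

```text
t: 6.6
tcp_pos: [0.5682, 0.0283, 0.0763]
tool_rot: [0.877, 0.48, 0.0, 0.0]
force: [0.7, 0.5, -0.7]
finger_gap: 0.001
gripper_force: 0.0
t: 6.85
tcp_pos: [0.5685, 0.0281, 0.076]
tool_rot: [0.877, 0.48, 0.001, 0.001]
force: [-2.7, 1.3, 8.3]
finger_gap: 0.005
gripper_force: 4.1
```

```bash
python3 -m creep '[{"slide":[0,0,0.1],"angular":[0,0,0],"claw":-1},{"slide":[0,0,0],"angular":[0,0,0],"claw":-1},{"slide":[0,0,0],"angular":[0,0,0],"claw":-1}]' | grep -E "tcp|^force"
python3 -m creep '[{"slide":[0,0,-2],"angular":[0,0,0],"claw":-1},{"slide":[0,0,-3],"angular":[0,0,0],"claw":-1},{"slide":[-2,1.3,-0.5],"angular":[0,0,0],"claw":-1},{"slide":[-3,1.9,0],"angular":[0,0,0],"claw":-1},{"slide":[-3,1.9,0],"angular":[0,0,0],"claw":-1},{"slide":[-3,1.9,0],"angular":[0,0,0],"claw":-1},{"slide":[-3,1.9,0],"angular":[0,0,0],"claw":-1},{"slide":[-3,1.9,0],"angular":[0,0,0],"claw":-1},{"slide":[-2,1.2,0],"angular":[0,0,0],"claw":-1},{"slide":[-1,0.6,0],"angular":[0,0,0],"claw":-1}]'
python3 -m creep '[{"slide":[0,0,0],"angular":[0,0,0],"claw":-1},{"slide":[0,0,0],"angular":[0,0,0],"claw":-1}]'|grep force
python3 d.py .5675 -.2098 .067
python3 - <<'E'
from station import viewer
import cv2
a=viewer.snapshot("side")[120:240,215:375]
cv2.imwrite("pics/r3.png",cv2.resize(a,None,fx=4,fy=4,interpolation=cv2.INTER_CUBIC))
E
```

```text
tcp_pos: [0.5686, 0.0281, 0.0759]
force: [-3.3, 1.2, 14.0]
t: 7.93
tcp_pos: [0.5669, -0.2127, 0.129]
tool_rot: [0.878, 0.479, 0.0, 0.002]
force: [0.9, 0.0, 0.1]
finger_gap: -0.001
gripper_force: 0.0
force: [0.6, 0.4, 0.9]
gripper_force: 0.0
t 8.1 tcp [ 0.566  -0.2078  0.1286] F [0.55 0.45 0.87] gap 0.001
slide cm [-0.09  0.23  6.16] turn [-0.001 -0.    -0.003]
```

View pics/r3.png

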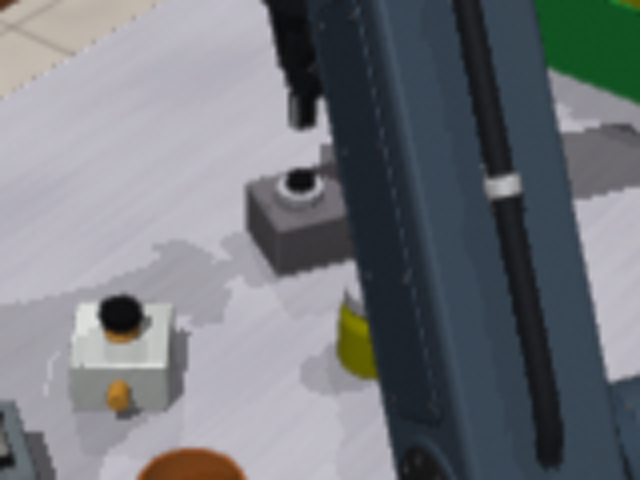

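The valve knob is down at (122,310), and the tip hangs over the start button at (300,182). I'll descend and press, hold for about half a second, then let it come back up.

```bash
python3 -m creep '[{"slide":[-0.1,0.2,1.5],"angular":[0,0,0],"claw":-1},{"slide":[0,0,1.5],"angular":[0,0,0],"claw":-1},{"slide":[0,0,1.2],"angular":[0,0,0],"claw":-1},{"slide":[0,0,0.6],"angular":[0,0,0],"claw":-1},{"slide":[0,0,0.2],"angular":[0,0,0],"claw":-1},{"slide":[0,0,0],"angular":[0,0,0],"claw":-1},{"slide":[0,0,0],"angular":[0,0,0],"claw":-1}]'
python3 d.py .5675 -.2098 .067
```

```text
t: 8.73
tcp_pos: [0.5678, -0.2095, 0.0791]
tool_rot: [0.877, 0.48, 0.0, 0.0]
force: [0.5, 0.4, -0.2]
finger_gap: 0.001
gripper_force: 0.0
t 8.7333 tcp [ 0.5678 -0.2095  0.0791] F [ 0.48  0.39 -0.16] gap 0.001
slide cm [-0.04 -0.01  1.21] turn [ 0.001 -0.    -0.001]
```

```bash
python3 -m creep '[{"slide":[0,0,0.6],"angular":[0,0,0],"claw":-1},{"slide":[0,0,0.6],"angular":[0,0,0],"claw":-1},{"slide":[0,0,0.2],"angular":[0,0,0],"claw":-1},{"slide":[0,0,0],"angular":[0,0,0],"claw":-1}]'
```

```text
t: 9.07
tcp_pos: [0.5688, -0.2104, 0.0706]
tool_rot: [0.877, 0.48, 0.001, 0.002]
force: [-6.0, 4.2, 31.5]
finger_gap: -0.001
gripper_force: 15.7
```

```bash
python3 -m creep '[{"slide":[0,0,-0.1],"angular":[0,0,0],"claw":-1}]'; python3 - <<'E'
from station import viewer,manip
import cv2
s=manip.sense();print(s['ft_torque'],s['force'],s['tcp_pos'])
a=viewer.snapshot("side")[130:210,255:355];b=viewer.snapshot("top")[140:220,275:375]
cv2.imwrite("pics/r4.png",cv2.hconcat([cv2.resize(i,None,fx=4,fy=4,interpolation=cv2.INTER_CUBIC) for i in(a,b)]))
E
```

```text
t: 9.15
tcp_pos: [0.5688, -0.2103, 0.0708]
tool_rot: [0.877, 0.48, 0.001, 0.002]
force: [-3.6, 2.7, 19.4]
finger_gap: -0.002
gripper_force: 9.9
[ 0.4674764   0.65133025 -0.01040903] [-3.59336834  2.67494086 19.39583078] [ 0.56876181 -0.21033878  0.07080859]
```

View pics/r4.png

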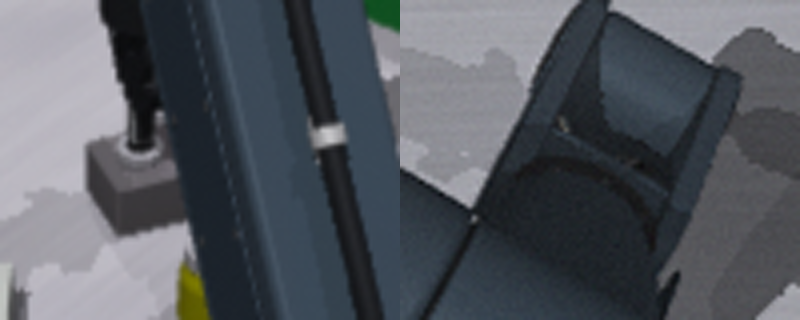

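The tip sits on the start button, but the contact is rigid at 70.8 mm rather than 67 mm. I'll ease off in small steps and watch force against height.

```bash
for i in 1 2 3 4 5 6; do python3 -m creep '[{"slide":[0,0,-0.1],"angular":[0,0,0],"claw":-1}]' | grep -E "tcp|^force"; done
```

```text
tcp_pos: [0.5687, -0.2103, 0.0709]
force: [-2.2, 3.1, 14.8]
tcp_pos: [0.5687, -0.2103, 0.071]
force: [-1.1, 2.1, 9.8]
tcp_pos: [0.5686, -0.2103, 0.0711]
force: [-0.1, 0.7, 5.1]
tcp_pos: [0.5687, -0.2103, 0.0715]
force: [0.0, 1.0, 5.3]
tcp_pos: [0.5686, -0.2103, 0.072]
force: [1.8, 0.7, 4.6]
tcp_pos: [0.5686, -0.2103, 0.0726]
force: [2.6, 0.7, 3.3]
```

```bash
for i in 1 2 3 4 5 6; do python3 -m creep '[{"slide":[0,0,-0.07],"angular":[0,0,0],"claw":-1},{"slide":[0,0,0],"angular":[0,0,0],"claw":-1}]' | grep -E "tcp|^force"; done
```

```text
tcp_pos: [0.5685, -0.2103, 0.0729]
force: [2.3, 0.5, 3.9]
tcp_pos: [0.568, -0.2103, 0.0733]
force: [3.4, -0.6, 3.4]
tcp_pos: [0.5675, -0.2102, 0.0739]
force: [1.9, -1.6, 3.1]
tcp_pos: [0.5673, -0.2101, 0.0746]
force: [2.3, -2.1, 2.7]
tcp_pos: [0.567, -0.2099, 0.0752]
force: [1.2, -1.4, 2.0]
tcp_pos: [0.5669, -0.2098, 0.0759]
force: [0.4, -1.7, 1.4]
```

The force fell smoothly from 5 N at 71 mm to about 1.4 N at 76 mm, which is the button's full 6 mm spring travel. The station simply reads about 4 mm higher than stated. Fully down therefore lasted about 0.5 s (t≈8.95–9.5). I'll release it and check where contact ends.

```bash
for i in 1 2 3; do python3 -m creep '[{"slide":[0,0,-0.06],"angular":[0,0,0],"claw":-1},{"slide":[0,0,0],"angular":[0,0,0],"claw":-1}]' | grep -E "tcp|^force"; done
python3 -m creep '[{"slide":[0,0,-1],"angular":[0,0,0],"claw":-1},{"slide":[0,0,-2],"angular":[0,0,0],"claw":-1},{"slide":[0,0,-3],"angular":[0,0,0],"claw":-1},{"slide":[0,0,-3],"angular":[0,0,0],"claw":-1},{"slide":[0,0,-3],"angular":[0,0,0],"claw":-1},{"slide":[0,0,-2],"angular":[0,0,0],"claw":-1},{"slide":[0,0,-1],"angular":[0,0,0],"claw":-1},{"slide":[0,0,0],"angular":[0,0,0],"claw":-1},{"slide":[0,0,0],"angular":[0,0,0],"claw":-1}]'
python3 - <<'E'
from station import viewer
import cv2
cv2.imwrite("pics/r5.png",cv2.resize(viewer.snapshot("side")[95:325,120:400],None,fx=2.5,fy=2.5,interpolation=cv2.INTER_CUBIC))
E
```

```text
tcp_pos: [0.5668, -0.2097, 0.0765]
force: [0.8, -0.9, 2.7]
tcp_pos: [0.5668, -0.2096, 0.077]
force: [0.6, -1.0, 1.6]
tcp_pos: [0.5667, -0.2092, 0.0774]
force: [0.1, 0.1, 0.3]
t: 12.0
tcp_pos: [0.567, -0.2095, 0.2277]
tool_rot: [0.877, 0.48, -0.0, -0.0]
force: [0.0, 0.6, -0.6]
finger_gap: -0.005
gripper_force: 0.0
```

View pics/r5.png

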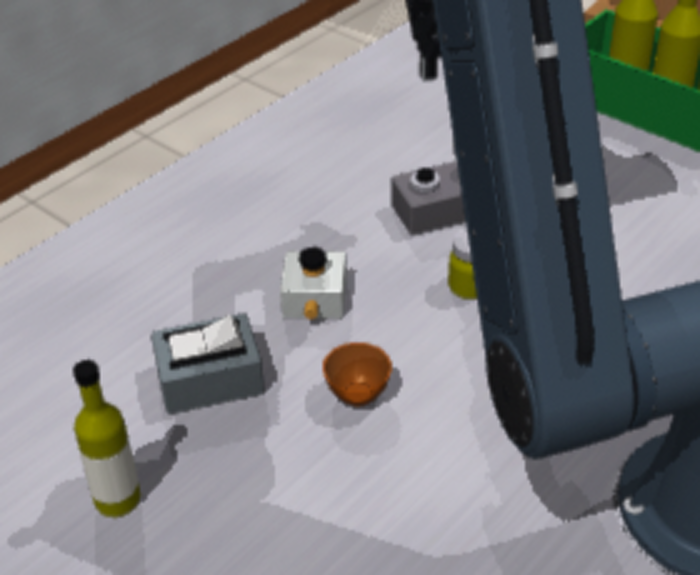

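The image shows the rocker tipped over at (205,340), the knob in at (313,260), and the start button up at (425,177). Bowl, jar and bottle A are standing in place, and the hand is well clear. Contact ended at 77 mm, so the button travelled its full 6 mm.

```bash
python3 -c "
from station import ticket
print(ticket.sign_off())"
```

```text
the job is handed in; nothing more can be done
None
```

I pressed the rocker fully over, pushed the valve fully in, pressed start fully down for about 0.5 s and let it spring back, in that order. I never pressed stop, the hand finished clear, and I handed the job in; the last picture shows the bowl, jar and bottle A in place, but the arm hid bottle B and the stop button.

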